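# Switch on the guarded power box

### The arm

A 6-joint arm with a two-finger parallel gripper is mounted at the origin on the work surface. World frame = base frame: x ahead of the robot, y to its left, z up, the work surface at z = 0. Lengths are in m, angles in rad, forces in N, time in s.
With the tool pointing down it reaches from about 0.25 to 0.85 m from the base axis. Payload 12.5 kg.
Tool frame: the origin (TCP) lies on the front face of the gripper's body, between the roots of the fingers; the fingertips stand 84 mm ahead of it and the grasp point (between the pads) lies 65 mm ahead of it; z points along the fingers, y is the line along which they close (so a half turn about z gives the same grasp; the last joint's range is limited). The gripper opens to 93 mm and grips with 3 to 60 N. Pads are 15 mm wide; open, the fingers measure 128 mm over their backs; the gripper's body (75 mm by 188 mm) begins 65 mm behind the grasp point.
Start: joints at [1.163, 0.351, 1.652, -0, 1.139, -0.085], TCP at [0.174, 0.522, 0.303] pointing down, gripper open.
Joint ranges: [-2.75, 2.75], [-0.79, 2.1], [0.01, 2.65], [-1.57, 4.71], [0.07, 3.14], [-2.87, 2.87]. Speed limits (rad/s): [2.22, 2.22, 2.79, 3.14, 3.14, 3.14].

### API

Orientations are given as a unit quaternion [w, x, y, z].
In Python, from bench import monitor, eyes, r gives the robot as it stands. The module is installed in compiled form; this text tells all that it offers.
- The arm moves only by the tool drive_tool, never from a script. Its argument "series" is text: rows parted by semicolons, each of 7 numbers parted by spaces: the shift along the tool's x, y, z in mm, then the turn, a rotation vector about the tool's x, y, z in rad, then the finger opening in mm, from 0 to 93. In form: dx dy dz ax ay az fingers; .... A call has 1 to 10 rows; each row is the pose to reach, as a shift and turn from the pose commanded when the call began, along the tool's axes at that moment; what a row does not reach only later rows make up. A row lasts 1/10 s, in which the tool goes at most 50 mm and 8.59 degrees, less where a joint would pass 70% of its speed; a pose out of reach is approached as far as the arm can. A call with a gripper value outside its range is refused whole. The fingers move at their own pace and stop on an object; "force" is the grip in N (left out, the last holds). Time passes only in rows, so rows that repeat a pose let the fingers close. It gives the time, the measured TCP pose, the force, the opening and the grip force at its end, in the units of the state.
- monitor.get_obs(): the state, without advancing time (a new reading comes with each control period).
- eyes.capture(name): name is "side" or "top"; returns a dict with "img" (400x640x3 uint8, red, green, blue), "depth" (400x640 float32, m along the optical axis (not along the pixel's ray), 0 where there is no reading), "camera_matrix" (3x3 intrinsics, pixels), "eye" and "attitude" of the camera in the world. Camera axes: x right, y up, looking along -z (the intrinsics and any distortion apply to the point x, -y, -z); pixel columns grow to the right and rows downward; lengths in m; the calibration is good to about 2 mm. A picture is of the moment at which its call begins.
- r.hand_in(): hands the job in; it is judged then, once.
The state is a dict: "time_s": time; "joint_positions": joint angles; "joint_vel": joint speeds; "joint_efforts": joint torques, N m; "ee_pos": TCP position; "tool_rot": TCP orientation; "wrist_force": force on the tool from outside, world axes, zero at the start; "torque": the same for the moment, N m; "opening": opening from 0.0 (shut) to 1.0 (fully open); "gripper_force": force on a finger pad.
Only numpy, scipy, OpenCV 4.12 (cv2) and the standard library are available. Lean on these libraries where they do the work, as an engineer would, in place of code of your own. Each camera call takes 0.05 s, during which the arm holds its last target. There are 200 camera calls.

### The job

Switch on the power box on the barn bench without grasping anything: with a finger under its front edge lift the hinged guard well up off the toggle, and while the back of the finger keeps the guard up, push the toggle sideways, from leaning right (seen from the robot's side) all the way over to the left. Then draw the finger out so that the guard drops fully shut over the switched toggle; leave the loose things on the bench where they lie.

Things in the scene. Friction and masses are not known exactly. Their poses are not given: they have to be found in the camera images.
- power_box: the bench's power box, grey painted metal, fixed: 130 mm (x) by 150 mm (y), its flat top panel 50 mm above the bench. Origin: centre of its underside, at bench height. Its own x axis points from the front (roughly facing the robot) to the back, y to its left. A fixed upright, 104 mm wide and 41 mm tall, stands on the panel behind the toggle, front face at box x = +20 mm
- guard_hinge (a point): centre of the guard's hinge axis, fixed at the top of the upright: at box x = +22 mm, y = 0, 95 mm above the bench; the axis runs along the box's y
- guard_lip (a point): middle of the guard's free front edge (its lip), moves with the guard; shut, it is at box x = -18 mm, 95 mm above the bench. The space under it is open to the front and to both sides: 43 mm clear above the panel. A finger enters there from the front
- guard (a joint): guard angle: 0 shut (level), grows as the lip rises, stop at 1.3; it falls shut by its own weight (80 g, no spring or catch) once nothing holds it up. A flat aluminium flap 3 mm thick, 104 mm wide (y), reaching 40 mm forward of the hinge over the toggle, with a window 56 by 18 mm that shows the toggle
- toggle_tip (a point): end of the steel toggle lever, 40 mm from its pivot, which is at the centre of the box's top panel (box x = y = 0, 50 mm above the bench). Lever 10 mm thick, 14 mm at its knob. It swings sideways, in the box's y-z plane: off, it leans to the right (box -y), tip at box y about -16 mm, 87 mm above the bench; on, it leans as far to the left
- toggle (a joint): toggle angle: 0 fully off (leaning to the right, box -y), 0.80 fully on (leaning to the left, box +y, at its stop). A steady drag of 0.06 N m (about 2 N at a fingertip) holds it wherever it is left; no spring
- chuck_key: bystander: steel chuck key lying on the bench beside the box, about 96 mm long with a 60 mm cross bar, 24 mm high; origin under its middle, its x along the shank
- clamp: bystander: plastic spring clamp lying flat, about 115 by 70 mm, 22 mm high; origin under its middle
- dish: bystander: square glass dish of screws beside the box, 95 by 95 mm, 35 mm high; origin at the centre of its underside
- glue: bystander: white plastic bottle behind the box, 54 mm across, 143 mm tall; origin at the centre of its underside
Things that resemble listed ones, but are neither listed nor needed, are in the scene too. Of the things shaped like the power_box, the grey one is meant.

How it is judged:
By the outcome, as a careful person would: the job done as asked, in the order asked, and still so for the second after the job is handed in, with the robot touching nothing.
It also fails if it takes over 35 s, if anything falls off the work surface, if the arm or the gripper's body presses on something with over 40 N, if the wrist force passes 120 N, or if a joint passes its speed limit or range.

## Working session

There is one attempt and no reset: what is moved stays moved. The work goes in short steps, Python scripts to look and compute and a tool call to move; the robot and the scene stay as the last step left them, time stands still between calls to the robot, and variables do not carry over. Pictures are saved under pics/ and viewed, at most 10 in all, crops included, and the job is handed in when it is done.

Besides the shell and the picture viewer there is one more tool, called after "Request:" as name(argument=value, ...), one argument or row to a line, values as JSON. drive_tool: Moves the arm, as the interface text tells. Its arguments: {"type":"object","properties":{"series":{"type":"string"},"force":{"type":"number"}},"required":["series"]}

```bash
mkdir -p pics; cat > h.py <<'E'
import numpy as np, cv2
from scipy.spatial.transform import Rotation as R
from bench import monitor, eyes, r
def rot(q): return R.from_quat([q[1],q[2],q[3],q[0]])
def cap(n):
    c=eyes.capture(n); return c
def att(c):
    a=np.array(c["attitude"]); return a if a.shape==(3,3) else rot(a).as_matrix()
def cloud(c):
    K=np.array(c["camera_matrix"]); d=c["depth"]; v,u=np.mgrid[0:d.shape[0],0:d.shape[1]]
    p=np.stack([(u-K[0,2])/K[0,0]*d,-(v-K[1,2])/K[1,1]*d,-d],-1)
    return p@att(c).T+np.array(c["eye"])
E
python3 - <<'E'
from h import *
for n in ["side","top"]:
    c=cap(n); cv2.imwrite(f"pics/{n}0.png",c["img"][:,:,::-1]); np.savez(f"{n}0.npz",**c)
    print(n,{k:c[k] for k in c if k not in("img","depth")})
print(monitor.get_obs())
E
```

```text
side {'camera_matrix': array([[367.75740566,   0.        , 322.35916406],
       [  0.        , 367.75740566, 193.99158321],
       [  0.        ,   0.        ,   1.        ]]), 'eye': array([ 0.00242198, -0.62737059,  0.57613429]), 'attitude': array([ 0.81073327,  0.4708488 , -0.16394208, -0.30681587])}
top {'camera_matrix': array([[405.99715346,   0.        , 308.6588801 ],
       [  0.        , 405.99715346, 206.87574085],
       [  0.        ,   0.        ,   1.        ]]), 'eye': array([0.35164649, 0.04593918, 0.96545946]), 'attitude': array([ 0.72452252,  0.07419494, -0.07384986, -0.68125504])}
{'time_s': 0.1, 'joint_positions': array([ 1.16343095e+00,  3.51214517e-01,  1.65230838e+00,  2.36601578e-05,
        1.13911949e+00, -8.45730391e-02]), 'joint_vel': array([-0.00042479, -0.00025118, -0.0022346 , -0.00264803,  0.0007922 ,
        0.00073883]), 'joint_efforts': array([-4.70874038e-04, -4.98023236e+01, -2.85706151e+01,  6.99944654e-02,
        2.38662382e-02, -2.77570734e-05]), 'ee_pos': array([0.17434529, 0.52142032, 0.30225726]), 'tool_rot': array([-1.38222209e-04,  1.60701254e-01,  9.87002954e-01, -5.06453800e-04]), 'wrist_force': array([ 0.98273194, -0.12749563,  0.10939052]), 'torque': array([-0.03508316, -0.02405633,  0.02184577]), 'gripper_force': 0.0, 'opening': 1.0013290399183872}
```

View pics/side0.png

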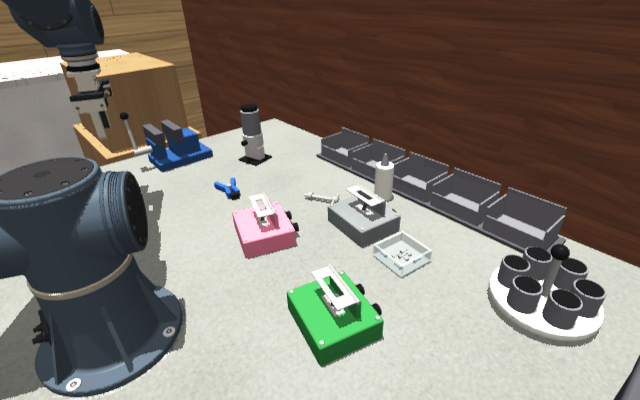

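View pics/top0.png

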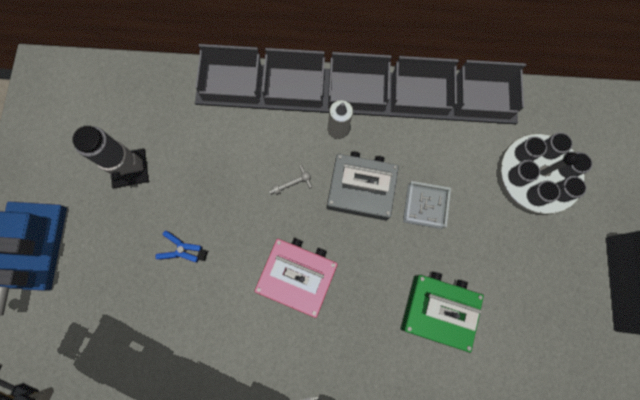

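The pictures show three similar boxes. In the top view they are pink (296,277), green (445,312) and grey (363,185); in the side view the grey one is at (363,215). Grey fits the description, with the bottle behind it and the dish and chuck key on either side. Next I'll measure it in both views and confirm with a crop.

```bash
cat > m.py <<'E'
from h import *
P={}
for n,roi in [("top",(310,140,420,235)),("side",(310,170,415,255))]:
    c=dict(np.load(f"{n}0.npz")); X=cloud(c); x0,y0,x1,y1=roi
    X=X[y0:y1,x0:x1].reshape(-1,3)
    z=X[:,2]
    print(n,"table z",np.median(z[abs(z)<.015]),"panel z",np.median(z[abs(z-.05)<.01]),"guard z",np.median(z[abs(z-.095)<.008]))
    pan=X[(abs(z-.05)<.006)]; g=X[abs(z-.096)<.006]
    for nm,q in(("panel",pan),("guard",g)):
        rr=cv2.minAreaRect((q[:,:2]*1000).astype(np.float32)); print(n,nm,len(q),rr,q.mean(0))
c=dict(np.load("top0.npz"));a=cv2.resize(c["img"][130:245,300:460],None,fx=4,fy=4,interpolation=cv2.INTER_CUBIC)
cv2.imwrite("pics/crop_top.png",a[:,:,::-1])
c=dict(np.load("side0.npz"));a=cv2.resize(c["img"][150:280,300:440],None,fx=4.5,fy=4.5,interpolation=cv2.INTER_CUBIC)
cv2.imwrite("pics/crop_side.png",a[:,:,::-1])
E
python3 m.py
```

```text
top table z 0.0006121892606381074 panel z 0.05044414277622844 guard z 0.09690502262540551
top panel 2616 ((608.3250122070312, -70.7595443725586), (150.01870727539062, 130.79299926757812), 82.51805877685547) [ 0.59983429 -0.06772595  0.05039167]
top guard 758 ((614.1430053710938, -71.61212158203125), (109.97662353515625, 48.49253463745117), 82.1626968383789) [ 0.61344869 -0.07171481  0.09688137]
side table z 0.0018779843943647068 panel z 0.05105291879042828 guard z 0.09774465065769417
side panel 1512 ((699.6839599609375, -47.06703186035156), (364.7185974121094, 182.69908142089844), 13.688669204711914) [ 0.61006165 -0.07626569  0.05089297]
side guard 405 ((655.3697509765625, -41.9791259765625), (204.98863220214844, 108.16602325439453), 33.317142486572266) [ 0.63045889 -0.06618758  0.09758748]
```

View pics/crop_side.png

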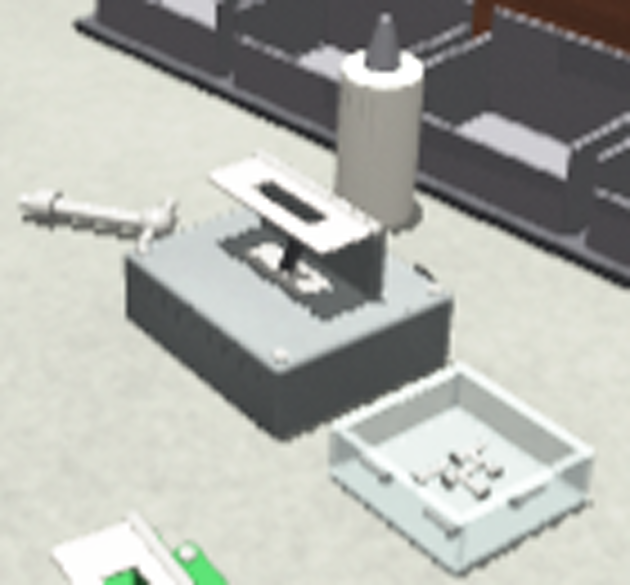

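Grey box confirmed: centre ≈ (0.608, -0.071), yaw ≈ -7.5°, panel at 0.050 and guard at 0.097, matching the given sizes. I'll swing over towards it high up with the fingers closing, and collect joint data so I can model the wrist.

Request:
drive_tool(
  series="-31 -32 -7 0 0 0.139 0; -62 -64 -14 0 0 0.278 0; -93 -96 -21 0 0 0.417 0; -124 -128 -28 0 0 0.556 0; -155 -160 -35 0 0 0.695 0; -186 -192 -42 0 0 0.834 0; -217 -224 -49 0 0 0.973 0; -248 -256 -56 0 0 1.112 0; -279 -288 -63 0 0 1.251 0; -310 -320 -70 0 0 1.39 0",
  force=20,
)

```text
time_s: 1.1
ee_pos: [0.3672, 0.118, 0.3731]
tool_rot: [0.0, 0.757, 0.653, 0.0]
wrist_force: [0.8, 0.6, 0.7]
opening: 0.187
gripper_force: 0.0
```

```bash
cat > st.py <<'E'
from h import *; import json
o=monitor.get_obs(); q=o["joint_positions"]; T=rot(o["tool_rot"])
print(o["time_s"],q.round(4),np.round(o["ee_pos"],4),np.round(o["wrist_force"],1),o["opening"]); print(T.as_matrix().round(3))
open("log.jsonl","a").write(json.dumps([list(q),list(o["ee_pos"]),list(o["tool_rot"])])+"\n")
E
python3 - <<'E'
import json
open("log.jsonl","w").write(json.dumps([[1.16343095,.351214517,1.65230838,0,1.13911949,-.084573],[0.17434529, 0.52142032, 0.30225726],[-1.38222209e-04,1.60701254e-01,9.87002954e-01,-5.06453800e-04]])+"\n")
E
python3 st.py
```

```text
1.1 [ 0.1901 -0.0385  1.9362  0.      1.2437  0.3377] [0.3672 0.118  0.3731] [0.8 0.6 0.7] 0.18707212349936328
[[ 0.147  0.989  0.   ]
 [ 0.989 -0.147  0.   ]
 [ 0.     0.    -1.   ]]
```

Request:
drive_tool(
  series="-33 22 -6 0 0 0 0; -66 44 -12 -0.1 0 0 0; -99 66 -18 -0.2 0 0 0; -132 88 -24 -0.3 0 0 0; -164 108 -30 -0.4 0 0 0; -164 108 -30 -0.5 0 0 0; -164 108 -30 -0.6 0 0 0; -164 108 -30 -0.6 0 0 0",
)

```text
time_s: 1.9
ee_pos: [0.4496, -0.0579, 0.4019]
tool_rot: [0.223, 0.722, 0.626, 0.194]
wrist_force: [-1.1, -0.6, -0.1]
opening: 0.008
gripper_force: 0.0
```

```bash
python3 st.py; cat > fk.py <<'E'
from h import *; import json
from scipy.optimize import least_squares
D=[json.loads(l) for l in open("log.jsonl")]
def fkp(q,p):
    L0,L1,L2,a,L3,d=p
    A=R.from_euler("z",q[0]); 
    S=A*R.from_euler("y",q[1]); F=A*R.from_euler("y",q[1]+q[2]); W=F*R.from_euler("z",q[3])*R.from_euler("y",q[4])
    return np.array([0,0,L0])+A.apply([0,d,0])+S.apply([0,0,L1])+F.apply([a,0,L2])+W.apply([0,0,L3])
C=None
def ori(q): return R.from_euler("z",q[0])*R.from_euler("y",q[1]+q[2])*R.from_euler("z",q[3])*R.from_euler("y",q[4])*R.from_euler("z",q[5])
Cs=[(ori(d[0]).inv()*rot(d[2])) for d in D]; C=Cs[0]
f=lambda p:np.concatenate([fkp(d[0],p)-np.array(d[1]) for d in D])
S=least_squares(f,[.29,.45,.43,0,.23,.046],x_scale=.1); P=S.x
if __name__=="__main__":
    for c in Cs: print(c.as_matrix().round(3).tolist())
    print(P.round(4),abs(S.fun).max(),np.linalg.svd(S.jac)[1])
E
python3 fk.py
```

```text
1.9 [-0.2591 -0.1232  2.0248  0.1093  0.6462 -0.1835] [ 0.4496 -0.0579  0.4019] [-1.1 -0.6 -0.1] 0.007542662367508491
[[ 0.142  0.817  0.559]
 [ 0.99  -0.118 -0.08 ]
 [ 0.     0.565 -0.825]]
[[-0.0, -1.0, -0.0], [1.0, -0.0, 0.0], [-0.0, -0.0, 1.0]]
[[0.0, -1.0, -0.0], [1.0, 0.0, 0.0], [-0.0, -0.0, 1.0]]
[[0.0, -1.0, -0.0], [1.0, 0.0, 0.0], [-0.0, -0.0, 1.0]]
[0.2587 0.4873 0.4378 0.0407 0.1935 0.0465] 2.523556372174829e-06 [3.41952098 1.76287888 1.73206716 0.38180402 0.23066348 0.00988297]
```

```bash
cat > plan.py <<'E'
from fk import *
lo=np.array([-2.75,-.79,.01,-1.57,.07,-2.87]);hi=np.array([2.75,2.1,2.65,4.71,3.14,2.87])
O=np.array([.6083,-.0708,0]); yaw=np.radians(-7.5); B=R.from_euler("z",yaw)
def target(bx,by,bz,a=30,sgn=-1,dyaw=0):
    """tip-centre in box mm -> TCP pose. sgn -1: tool y points down-back"""
    a=np.radians(a); Z=np.array([np.cos(a),0,-np.sin(a)]); Y=sgn*np.array([np.sin(a),0,np.cos(a)])
    Rm=B*R.from_euler("z",dyaw)*R.from_matrix(np.c_[np.cross(Y,Z),Y,Z])
    return O+B.apply(np.array([bx,by,bz])/1000)-Rm.apply([0,0,.084]),Rm
def ik(p,Rm,q0):
    g=lambda q:np.r_[(fkp(q,P)-p)*5,((ori(q)*C).inv()*Rm).as_rotvec()]
    s=least_squares(g,np.clip(q0,lo+.01,hi-.01),bounds=(lo,hi)); return s.x,abs(s.fun).max()
if __name__=="__main__":
    for a in (20,30,40):
      for nm,t in dict(pre=(-60,-36,72),under=(-18,-36,72),hold=(7,-36,91),end=(7,2,91)).items():
        for sg,q0 in ((-1,[-.2,.3,2.3,3.1,.8,0]),(1,[-.2,.3,2.3,0,.1,0])):
            p,Rm=target(*t,a=a,sgn=sg); q,e=ik(p,Rm,q0); print(a,nm,sg,q.round(2),round(e,4))
E
python3 plan.py
```

```text
20 pre -1 [-0.38  0.79  2.39  2.89  1.25 -0.01] 0.0
20 pre 1 [-0.45  0.7   2.36  2.69  1.07 -2.87] 0.1876
20 under -1 [-0.35  0.78  2.3   2.92  1.15  0.02] 0.0
20 under 1 [-0.41  0.72  2.27  2.71  1.02 -2.87] 0.1586
20 hold -1 [-0.34  0.72  2.25  2.92  1.05  0.04] 0.0
20 hold 1 [-0.39  0.68  2.23  2.71  0.96 -2.87] 0.1257
20 end -1 [-0.23  0.72  2.25  3.03  1.05  0.02] 0.0
20 end 1 [-0.3   0.68  2.23  2.8   0.96 -2.87] 0.1444
30 pre -1 [-0.37  0.64  2.37  2.88  0.91  0.04] 0.0
30 pre 1 [-0.43  0.59  2.34  2.65  0.8  -2.87] 0.0977
30 under -1 [-0.34  0.65  2.27  2.9   0.83  0.06] 0.0
30 under 1 [-0.39  0.62  2.25  2.68  0.75 -2.87] 0.0892
30 hold -1 [-0.32  0.61  2.21  2.89  0.74  0.09] 0.0
30 hold 1 [-0.37  0.59  2.2   2.7   0.69 -2.87] 0.074
30 end -1 [-0.22  0.61  2.22  3.02  0.73  0.04] 0.0
30 end 1 [-0.28  0.59  2.2   2.78  0.67 -2.87] 0.0958
40 pre -1 [-0.35  0.53  2.31  2.84  0.58  0.12] 0.0
40 pre 1 [-0.38  0.51  2.3   2.67  0.54 -2.87] 0.0518
40 under -1 [-0.32  0.56  2.21  2.84  0.51  0.14] 0.0
40 under 1 [-0.34  0.55  2.2   2.7   0.49 -2.87] 0.0402
40 hold -1 [-0.31  0.53  2.15  2.8   0.42  0.2 ] 0.0
40 hold 1 [-0.32  0.53  2.15  2.72  0.41 -2.87] 0.0208
40 end -1 [-0.22  0.53  2.15  2.98  0.41  0.1 ] 0.0
40 end 1 [-0.24  0.52  2.14  2.79  0.39 -2.87] 0.0482
```

```bash
cat > path.py <<'E'
from plan import *
o=monitor.get_obs(); q0=o["joint_positions"]
p,Rm=target(-70,-36,210,a=30); q1,e=ik(p,Rm,[-.35,.3,2.2,2.9,.9,0]); print(q1.round(3),e,p.round(3))
prev=R.identity(); N=22
base=np.array(o["ee_pos"]),rot(o["tool_rot"])
for k in range(1,N+1):
    s=k/N; q=q0+(q1-q0)*s
    x,T=fkp(q,P),ori(q)*C
    dp=base[1].inv().apply(x-base[0])*1000; dr=base[1].inv()*T
    cor=min((x+T.apply([a,b,c]))[2] for a in(-.04,.04) for b in(-.094,.094) for c in(-.1,0)); tip=(x+T.apply([0,0,.084]))
    wr=fkp(q,[*P[:4],0,P[5]])
    print(k,dp.round(0),dr.as_rotvec().round(3),"x",x.round(2),"tip",tip.round(2),"corz",cor.round(2),"wr",wr.round(2),np.degrees((prev.inv()*dr).magnitude()).round(1)); prev=dr
    if k==10: base=(x,T); prev=R.identity()
    if k==20: base=(x,T); prev=R.identity()
c=dict(np.load("top0.npz")); X=cloud(c)[235:320,250:345].reshape(-1,3); X=X[abs(X[:,2]-.05)<.006]; print("pink",cv2.minAreaRect((X[:,:2]*1000).astype(np.float32)))
E
python3 path.py
```

```text
[-0.373  0.193  2.368  2.689  0.496  0.281] 4.547195953108485e-12 [ 0.462 -0.088  0.252]
1 [11. -6. 10.] [0.011 0.066 0.122] x [ 0.45 -0.05  0.39] tip [ 0.5  -0.05  0.32] corz 0.33 wr [ 0.34 -0.04  0.55] 8.0
2 [ 21. -12.  18.] [0.022 0.129 0.247] x [ 0.45 -0.04  0.38] tip [ 0.5  -0.03  0.31] corz 0.32 wr [ 0.34 -0.05  0.54] 8.0
3 [ 31. -16.  26.] [0.034 0.188 0.374] x [ 0.46 -0.03  0.37] tip [ 0.5  -0.02  0.3 ] corz 0.31 wr [ 0.34 -0.05  0.53] 8.1
4 [ 39. -19.  32.] [0.047 0.244 0.503] x [ 0.46 -0.02  0.36] tip [ 0.51 -0.01  0.3 ] corz 0.31 wr [ 0.34 -0.05  0.52] 8.1
5 [ 47. -21.  39.] [0.06  0.296 0.634] x [ 0.46 -0.01  0.36] tip [0.51 0.01 0.29] corz 0.3 wr [ 0.34 -0.05  0.51] 8.1
6 [ 53. -23.  44.] [0.072 0.345 0.767] x [ 0.46 -0.01  0.35] tip [0.52 0.01 0.29] corz 0.3 wr [ 0.34 -0.05  0.5 ] 8.1
7 [ 58. -23.  50.] [0.085 0.39  0.902] x [ 0.47 -0.    0.35] tip [0.52 0.02 0.29] corz 0.31 wr [ 0.34 -0.06  0.49] 8.2
8 [ 61. -23.  55.] [0.096 0.432 1.038] x [0.47 0.   0.34] tip [0.53 0.03 0.29] corz 0.31 wr [ 0.34 -0.06  0.48] 8.2
9 [ 63. -23.  60.] [0.107 0.47  1.176] x [0.47 0.   0.3
[... 1061 characters left out ...]
0.316  1.113] x [ 0.48 -0.05  0.29] tip [ 0.56 -0.04  0.25] corz 0.2 wr [ 0.31 -0.07  0.38] 8.4
19 [-43.  64.  17.] [-0.117  0.358  1.25 ] x [ 0.48 -0.06  0.28] tip [ 0.55 -0.05  0.24] corz 0.19 wr [ 0.31 -0.07  0.37] 8.4
20 [-54.  74.  16.] [-0.143  0.402  1.387] x [ 0.48 -0.07  0.27] tip [ 0.55 -0.07  0.23] corz 0.18 wr [ 0.31 -0.07  0.36] 8.4
21 [ 8. 14. -1.] [-0.021  0.052  0.135] x [ 0.47 -0.08  0.26] tip [ 0.54 -0.08  0.22] corz 0.18 wr [ 0.3  -0.07  0.36] 8.4
22 [16. 28. -2.] [-0.041  0.107  0.268] x [ 0.46 -0.09  0.25] tip [ 0.53 -0.1   0.21] corz 0.17 wr [ 0.3  -0.07  0.35] 8.4
pink ((386.47442626953125, 71.57457733154297), (150.00332641601562, 130.1045379638672), 71.10871887207031)
```

Request:
drive_tool(
  series="11 -6 10 0.011 0.066 0.122 0; 21 -12 18 0.022 0.129 0.247 0; 31 -16 26 0.034 0.188 0.374 0; 39 -19 32 0.047 0.244 0.503 0; 47 -21 39 0.06 0.296 0.634 0; 53 -23 44 0.072 0.345 0.767 0; 58 -23 50 0.085 0.39 0.902 0; 61 -23 55 0.096 0.432 1.038 0; 63 -23 60 0.107 0.47 1.176 0; 63 -23 65 0.117 0.506 1.316 0",
)

```text
time_s: 2.9
ee_pos: [0.4777, 0.0028, 0.3363]
tool_rot: [-0.135, 0.894, 0.1, 0.416]
wrist_force: [0.8, 0.7, 0.5]
opening: 0.006
gripper_force: 0.0
```

```bash
python3 st.py; python3 fk.py | tail -1
```

```text
2.9 [-0.3105  0.0221  2.1769  1.283   0.5826  0.0328] [0.4777 0.0028 0.3363] [0.8 0.7 0.5] 0.005885074967701541
[[ 0.633  0.291  0.717]
 [ 0.067 -0.944  0.324]
 [ 0.771 -0.157 -0.617]]
[0.2587 0.4873 0.4378 0.0407 0.1935 0.0465] 2.676294275333335e-06 [3.88138716 2.08465452 2.00027674 0.70276641 0.26353015 0.15688663]
```

Tracking is exact and the kinematic model is confirmed. I'll finish the wrist swing.

Request:
drive_tool(
  series="-1 3 4 -0.002 0.04 0.139 0; -3 7 8 -0.008 0.08 0.278 0; -6 13 11 -0.015 0.119 0.417 0; -9 20 13 -0.026 0.158 0.556 0; -13 27 15 -0.038 0.196 0.696 0; -19 36 16 -0.054 0.236 0.835 0; -25 45 17 -0.072 0.276 0.974 0; -33 55 17 -0.093 0.316 1.113 0; -43 64 17 -0.117 0.358 1.25 0; -54 74 16 -0.143 0.402 1.387 0",
)

```text
time_s: 3.9
ee_pos: [0.477, -0.0667, 0.2739]
tool_rot: [-0.325, 0.663, -0.543, 0.399]
wrist_force: [0.2, -0.8, 0.5]
opening: 0.006
gripper_force: 0.0
```

```bash
python3 st.py; cat > go.py <<'E'
# usage: go.py bx by bz [a] : shift/turn (tool axes) to bring tip-centre to box point
import sys; from plan import *
o=monitor.get_obs(); T=rot(o["tool_rot"]); x=np.array(o["ee_pos"])
print("tip in box mm",(B.inv().apply(x+T.apply([0,0,.084])-O)*1000).round(1),"F",np.round(o["wrist_force"],1))
for s in sys.argv[1:]:
    v=[float(k) for k in s.split(",")]; p,Rm=target(*v[:3],a=v[3] if len(v)>3 else 30)
    q,e=ik(p,Rm,o["joint_positions"])
    print(s,(T.inv().apply(p-x)*1000).round(1),(T.inv()*Rm).as_rotvec().round(3),q.round(2),round(e,4))
E
python3 go.py=-1 2>/dev/null; python3 go.py " -70,-36,210" " -70,-36,73"
```

```text
3.9 [-0.3617  0.1642  2.3337  2.4565  0.5111  0.2431] [ 0.477  -0.0667  0.2739] [ 0.2 -0.8  0.5] 0.005890113922523959
[[ 0.091 -0.461  0.882]
 [-0.98  -0.199 -0.003]
 [ 0.177 -0.865 -0.47 ]]
tip in box mm [-57.2  -3.7 234.3] F [ 0.2 -0.8  0.5]
 -70,-36,210 [15.5 30.  -2.8] [-0.045  0.108  0.263] [-0.37  0.19  2.37  2.69  0.5   0.28] 0.0
 -70,-36,73 [ -8.7 148.4  61.6] [-0.045  0.108  0.263] [-0.37  0.63  2.39  2.88  0.93  0.04] 0.0
```

Request:
drive_tool(
  series="5 10 -1 -0.015 0.036 0.088 0; 10 20 -2 -0.03 0.072 0.176 0; 15 30 -3 -0.045 0.108 0.263 0; 9 60 13 -0.045 0.108 0.263 0; 3 90 30 -0.045 0.108 0.263 0; -3 120 46 -0.045 0.108 0.263 0; -9 148 62 -0.045 0.108 0.263 0; -9 148 62 -0.045 0.108 0.263 0",
)

```text
time_s: 4.7
ee_pos: [0.4609, -0.0877, 0.1109]
tool_rot: [0.327, -0.574, 0.651, -0.374]
wrist_force: [0.6, 0.3, 0.8]
opening: 0.005
gripper_force: 0.0
```

```bash
python3 go.py " -70,-36,73"; python3 - <<'E'
from h import *
c=cap("side"); np.savez("side1.npz",**c)
a=cv2.resize(c["img"][110:270,260:440],None,fx=3.6,fy=3.6,interpolation=cv2.INTER_CUBIC)
cv2.imwrite("pics/side1.png",a[:,:,::-1])
c=cap("top"); np.savez("top1.npz",**c)
a=cv2.resize(c["img"][140:260,300:440],None,fx=4.5,fy=4.5,interpolation=cv2.INTER_CUBIC)
cv2.imwrite("pics/top1.png",a[:,:,::-1])
E
```

```text
tip in box mm [-71.5 -35.9  68.3] F [0.6 0.3 0.8]
 -70,-36,73 [-0.  -4.1 -1.1] [0.008 0.001 0.004] [-0.37  0.63  2.39  2.88  0.93  0.04] 0.0
```

View pics/side1.png

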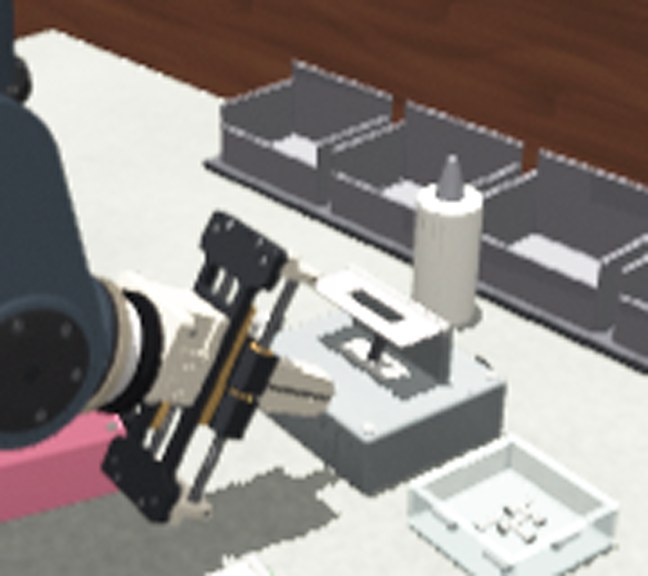

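View pics/top1.png

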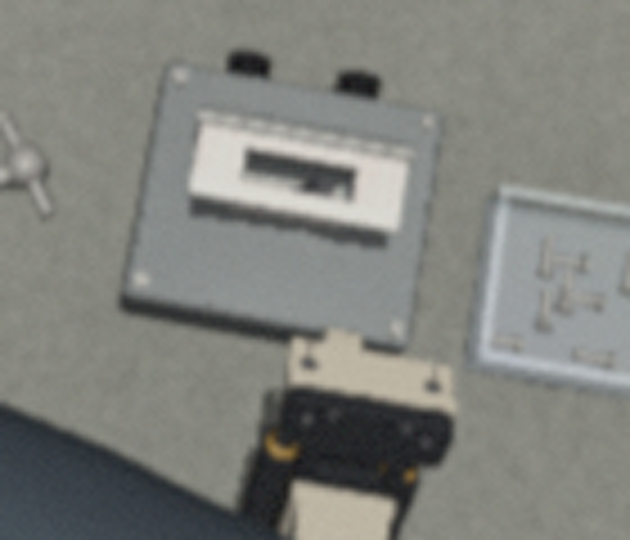

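```bash
python3 - <<'E'
from plan import *
o=monitor.get_obs(); T=rot(o["tool_rot"]); x=np.array(o["ee_pos"]); print(o["time_s"],x)
c=dict(np.load("side1.npz")); L=T.inv().apply(cloud(c).reshape(-1,3)-x)*1000
L=L[(abs(L[:,0])<14)&(abs(L[:,1])<40)&(L[:,2]>20)&(L[:,2]<90)]
for z in range(20,90,5):
    m=L[(L[:,2]>=z)&(L[:,2]<z+5)]
    if len(m): print(z,len(m),m.min(0).round(1),m.max(0).round(1))
E
```

```text
4.8 [ 0.46172171 -0.08810059  0.1151658 ]
20 11 [  5.8 -13.7  20.6] [ 8.7 20.3 24.7]
25 26 [  4.5 -13.7  25. ] [ 8.8 20.  29.9]
30 25 [ -5.6 -14.3  30.2] [ 9.1 18.9 34.9]
35 22 [ -4.2 -13.4  35.2] [ 9.1 19.  39.9]
40 21 [ -6.3 -13.3  40.1] [ 9.2 17.6 44.9]
45 22 [  3.4 -13.1  45.6] [ 8.8 16.1 49.8]
50 24 [ -6.  -12.7  50.3] [ 9.8 18.4 54.9]
55 22 [ -7.2 -12.7  55.1] [ 9.8 17.6 60. ]
60 15 [  0.2 -12.1  60.3] [ 8.  17.8 64.8]
65 21 [ -5. -12.  65.] [ 8.8 16.7 69.8]
70 22 [ -8.  -11.6  70.1] [10.3 16.2 75. ]
75 12 [ -0.6 -10.6  75.5] [ 8.4 15.5 79.9]
80 8 [ 4.7 -6.3 80. ] [ 8.   6.6 84.2]
85 1 [ 6.4  9.2 85.3] [ 6.4  9.2 85.3]
```

The fingers taper to about 25 mm total at the tip, and the pose has settled on target. I'll slide in under the lip at 30°, then lift.

```bash
python3 go.py " -70,-36,69" " -10,-36,69" " -10,-36,91" "6.6,-36,91,40" "6.6,-36,86,50" "6.6,2,86,50" "6,2,87,45"
```

```text
tip in box mm [-70.4 -36.3  73. ] F [-0.6 -0.4  0.6]
 -70,-36,69 [-0.3  3.4  2.4] [0.002 0.    0.005] [-0.37  0.65  2.39  2.88  0.94  0.03] 0.0
 -10,-36,69 [ -0.1 -26.7  54.3] [0.002 0.    0.005] [-0.33  0.66  2.25  2.9   0.82  0.06] 0.0
 -10,-36,91 [ -0.  -45.7  43.2] [0.002 0.    0.005] [-0.33  0.6   2.25  2.89  0.77  0.08] 0.0
6.6,-36,91,40 [  0.1 -68.6  58.8] [-0.173 -0.     0.005] [-0.31  0.53  2.15  2.8   0.42  0.2 ] 0.0
6.6,-36,86,50 [  0.2 -78.4  65.1] [-0.347 -0.001  0.005] [-0.3   0.5   2.06  2.37  0.15  0.64] 0.0
6.6,2,86,50 [-37.8 -78.6  65.1] [-0.347 -0.001  0.005] [-0.21  0.5   2.06  2.72  0.13  0.35] 0.0
6,2,87,45 [-37.9 -72.2  61.9] [-0.26  -0.     0.005] [-0.21  0.51  2.11  2.92  0.27  0.15] 0.0
```

Request:
drive_tool(
  series="0 3 2 0 0 0 0; 0 -7 19 0 0 0 0; 0 -17 37 0 0 0 0; 0 -27 54 0 0 0 0; 0 -27 54 0 0 0 0; 0 -27 54 0 0 0 0",
)

```text
time_s: 5.4
ee_pos: [0.5206, -0.0958, 0.1126]
tool_rot: [0.328, -0.573, 0.649, -0.377]
wrist_force: [-0.7, 0.1, -0.2]
opening: 0.003
gripper_force: 0.0
```

```bash
python3 go.py " -10,-36,69" " -10,-36,91" "7,-36,92,37" "7.5,-36,87,45"
```

```text
tip in box mm [-10.9 -36.3  70.6] F [-0.7  0.1 -0.2]
 -10,-36,69 [-0.3  1.   1.6] [ 0.    -0.001  0.006] [-0.33  0.66  2.25  2.9   0.82  0.06] 0.0
 -10,-36,91 [ -0.2 -18.1  -9.4] [ 0.    -0.001  0.006] [-0.33  0.6   2.25  2.89  0.77  0.08] 0.0
7,-36,92,37 [ -0.  -37.7   5.4] [-0.122 -0.001  0.006] [-0.32  0.55  2.17  2.84  0.51  0.15] 0.0
7.5,-36,87,45 [  0.  -45.1  10.6] [-0.262 -0.001  0.006] [-0.3   0.51  2.11  2.69  0.28  0.31] 0.0
```

Request:
drive_tool(
  series="0 -6 -3 0 0 0 0; 0 -12 -6 0 0 0 0; 0 -18 -9 0 0 0 0; 0 -18 -9 0 0 0 0; 0 -25 -4 -0.04 0 0 0; 0 -31 0 -0.08 0 0 0; 0 -38 5 -0.12 0 0 0; 0 -38 5 -0.12 0 0 0",
)

```text
time_s: 6.2
ee_pos: [0.545, -0.099, 0.1425]
tool_rot: [0.293, -0.592, 0.671, -0.337]
wrist_force: [0.0, -0.6, -0.1]
opening: 0.006
gripper_force: 0.2
```

```bash
python3 go.py "7.5,-36,87,45"; python3 - <<'E'
from h import *
c=cap("side"); np.savez("side2.npz",**c)
a=cv2.resize(c["img"][130:270,300:440],None,fx=4.2,fy=4.2,interpolation=cv2.INTER_CUBIC)
cv2.imwrite("pics/side2.png",a[:,:,::-1])
E
```

```text
tip in box mm [  8.1 -36.4  92.1] F [ 0.  -0.6 -0.1]
7.5,-36,87,45 [-0.2 -7.4  3.4] [-0.141 -0.002  0.006] [-0.3   0.51  2.11  2.69  0.28  0.31] 0.0
```

View pics/side2.png

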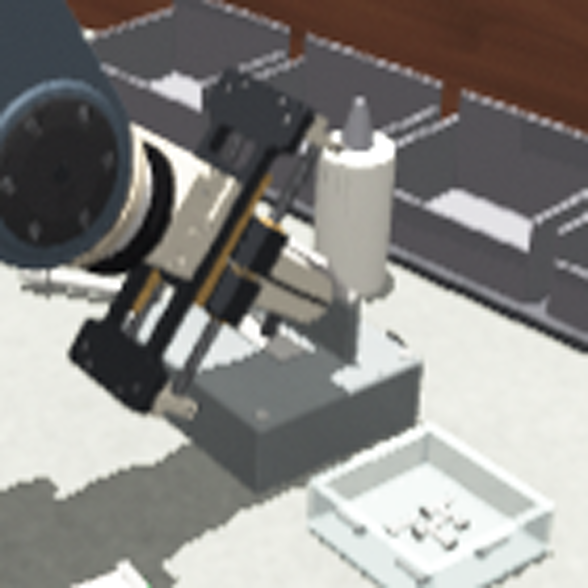

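Fingers are inside and the upright is exposed at (350,320), so the guard is up behind the finger. I'll read its angle from the top depth.

```bash
cat > chk.py <<'E'
from plan import *
c=cap("top"); X=B.inv().apply(cloud(c).reshape(-1,3)-O)*1000
import sys; lo_y=float(sys.argv[1]) if len(sys.argv)>1 else 5
g=X[(X[:,0]>-30)&(X[:,0]<30)&(X[:,1]>lo_y)&(X[:,1]<50)&(X[:,2]>80)&(X[:,2]<150)]
if len(g)>10:
    h=np.median(np.arctan2(g[:,2]-96,22-g[:,0])[np.hypot(g[:,2]-96,22-g[:,0])>12]) ; print("guard n",len(g),"angle~",h.round(2),g.min(0).round(0),g.max(0).round(0))
t=X[(abs(X[:,0])<8)&(abs(X[:,1])<32)&(X[:,2]>70)&(X[:,2]<93)]; print("toggle pts",len(t),t.mean(0).round(1) if len(t) else "")
import os; n=len(os.listdir("pics")); a=cv2.resize(c["img"][130:245,300:440],None,fx=4.5,fy=4.5,interpolation=cv2.INTER_CUBIC); cv2.imwrite(f"pics/chk{n}.png",a[:,:,::-1]); print(n)
E
python3 chk.py
```

```text
guard n 184 angle~ 0.94 [-4.  5. 80.] [ 30.  50. 130.]
toggle pts 30 [-1.5 -9.6 83.7]
7
```

```bash
python3 go.py "7,-36,88.5,40" "7,-4,88.5,40"
```

```text
tip in box mm [  6.7 -36.2  90.8] F [-0.7  0.1  0.3]
7,-36,88.5,40 [-0.1 -2.8  1.8] [-0.053 -0.001  0.006] [-0.31  0.54  2.15  2.81  0.43  0.19] 0.0
7,-4,88.5,40 [-32.1  -3.    1.7] [-0.053 -0.001  0.006] [-0.23  0.53  2.15  2.95  0.42  0.11] 0.0
```

Request:
drive_tool(
  series="0 -3 2 -0.053 0 0 0; 0 -3 2 -0.053 0 0 0; -5 -3 2 -0.053 0 0 0; -10 -3 2 -0.053 0 0 0; -15 -3 2 -0.053 0 0 0; -20 -3 2 -0.053 0 0 0; -25 -3 2 -0.053 0 0 0; -29 -3 2 -0.053 0 0 0; -32 -3 2 -0.053 0 0 0; -32 -3 2 -0.053 0 0 0",
)

```text
time_s: 7.3
ee_pos: [0.5515, -0.067, 0.1423]
tool_rot: [0.277, -0.6, 0.68, -0.318]
wrist_force: [-0.4, -0.2, 0.7]
opening: 0.006
gripper_force: 0.4
```

```bash
python3 go.py "7,0,88.5,40"; python3 chk.py 15
```

```text
tip in box mm [ 7.4 -3.8 88.2] F [-0.4 -0.2  0.7]
7,0,88.5,40 [-3.7  0.1 -0.5] [ 0.002 -0.001  0.006] [-0.22  0.53  2.15  2.97  0.42  0.1 ] 0.0
guard n 125 angle~ 0.85 [-7. 25. 89.] [ 30.  50. 128.]
toggle pts 0 
8
```

Request:
drive_tool(
  series="-2 0 0 0 0 0 0; -4 0 0 0 0 0 0; -6 0 0 0 0 0 0; -6 0 0 0 0 0 0",
)

```text
time_s: 7.75
ee_pos: [0.5523, -0.0627, 0.1429]
tool_rot: [0.277, -0.598, 0.681, -0.319]
wrist_force: [-6.8, -13.5, 6.2]
opening: 0.004
gripper_force: 7.9
```

```bash
python3 go.py; python3 chk.py 15; python3 - <<'E'
from h import *
c=cap("side"); a=cv2.resize(c["img"][130:270,300:440],None,fx=4.2,fy=4.2,interpolation=cv2.INTER_CUBIC)
cv2.imwrite("pics/side3.png",a[:,:,::-1])
E
```

```text
tip in box mm [ 7.8  0.4 88.9] F [ -6.8 -13.5   6.2]
guard n 98 angle~ 0.86 [-6. 30. 89.] [ 30.  50. 127.]
toggle pts 0 
9
```

View pics/side3.png

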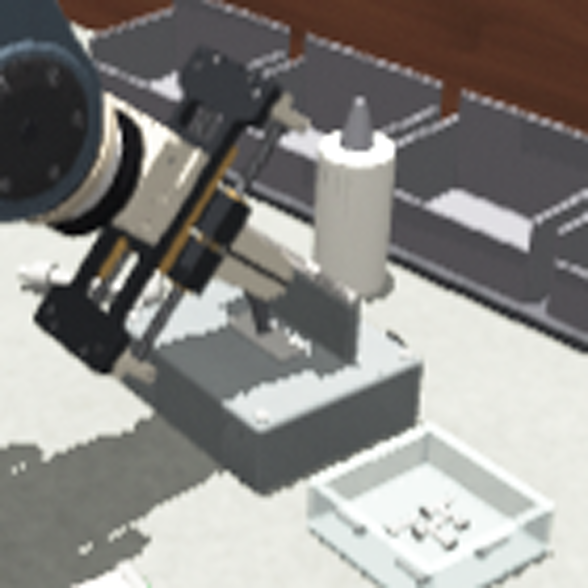

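The toggle now leans left and sits at its stop: the force rose to about 15 N at tip y ≈ 0, as predicted. The guard is still held at about 0.86. I'll back off sideways and draw out.

Request:
drive_tool(
  series="6 0 0 0 0 0 0; 9 0 0 0 0 0 0; 9 8 -9 0 0 0 0; 9 15 -18 0 0 0 0; 11 23 -27 0 0 0 0; 15 31 -37 0 0 0 0; 20 39 -46 0 0 0 0; 25 39 -60 0 0 0 0; 30 30 -80 0 0 0 0; 30 20 -100 0 0 0 0",
)

```text
time_s: 8.85
ee_pos: [0.4584, -0.0799, 0.1916]
tool_rot: [0.276, -0.599, 0.681, -0.318]
wrist_force: [0.5, 0.5, -0.2]
opening: 0.006
gripper_force: 0.0
```

```bash
python3 go.py; python3 chk.py -50; python3 - <<'E'
from h import *
c=cap("side"); a=cv2.resize(c["img"][130:270,300:440],None,fx=4.2,fy=4.2,interpolation=cv2.INTER_CUBIC)
cv2.imwrite("pics/side4.png",a[:,:,::-1])
E
```

```text
tip in box mm [-83.2 -28.7 137.5] F [ 0.5  0.5 -0.2]
guard n 738 angle~ 0.03 [-19. -50.  81.] [ 30.  50. 103.]
toggle pts 24 [ 0.5 12.7 85.6]
11
```

View pics/side4.png

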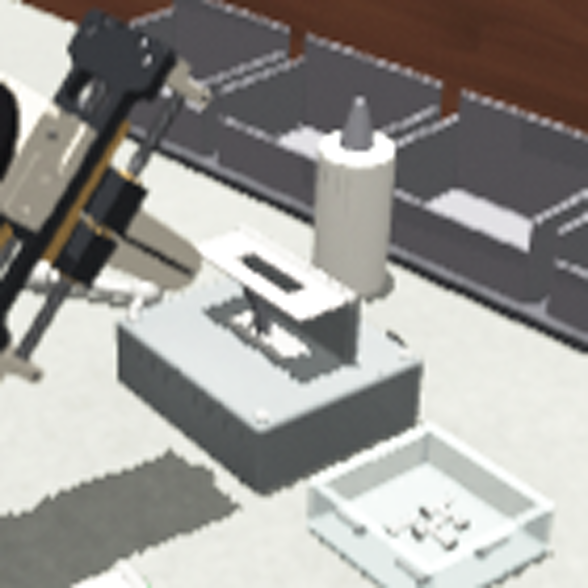

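```bash
ls -t pics | head -3
```

```text
side4.png
chk11.png
side3.png
```

The guard lies flat on the upright, the toggle leans left (visible at (255,310)), and the dish, key and bottle haven't moved. The robot is touching nothing, so I'm handing in.

```bash
python3 -c "
from h import *
print(monitor.get_obs()['joint_vel'].round(3)); print(r.hand_in())"
```

```text
[ 0.009  0.068 -0.02   0.062  0.048 -0.061]
the job is handed in; nothing more can be done
None
```

The grey power box is switched on: the toggle is over to its left stop, the guard is shut over it, the loose things around it look undisturbed, and the job was handed in at about 9 s.

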